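# Open a washer control panel: free the seam and hold the catch

## Task

Help open the washer's control panel that lies face up on the counter: take the opening tool out of its block, put its tip down into the seam at the end by the dial, and run it slowly (about 3 cm a second) along the seam, round the corner to the seam's other end. Then lift the tip out, set it on the square spring catch just beyond and press the catch straight down about 6 mm, well short of its bottom stop. Finish holding it there with the tool still in the gripper, do not let go; touch the panel only with the tool and leave the bottle, diffuser and screw tray alone.

Things in the scene. Friction and masses are not known exactly. Their poses are not given: they have to be found in the camera images.
- panel: Washer control panel lying face up, fixed: 130 mm along x, 320 along y, 50 high, silver face. Origin: centre of underside; z up. Steel dial 54 mm across, 24 high, at x 12, y -112. Seam: L-shaped dark groove in the face, 10 mm wide, 8 deep, flat bottom: long leg 150 mm along y at x -45 (the edge nearest the robot), then 50 mm along x at y 100. Only the tool may touch the panel.
- seam_start (a point): Start of the seam's centre line, at the level of the panel's face, at the dial's end of the long leg: panel x -45, y -50, z 50 mm. Axes as the panel. The groove runs 5 mm on beyond this point. The tip counts as down in the seam when 3 mm or more below the face.
- seam_corner (a point): Right-angled corner of the seam's centre line, at face level: panel x -45, y 100, z 50 mm.
- seam_end (a point): Other end of the seam's centre line, at face level: panel x 5, y 100, z 50 mm. The groove runs 5 mm beyond.
- catch_top (a point): Centre of the flat top of the spring catch, a 16 mm square grey plastic pad in a 20 mm square well beyond the end of the seam, at panel x 35, y 100 mm. Unpressed, its top stands 3 mm above the panel's face. The point moves down with the pad.
- catch (a joint): How far the catch is pressed down, m: 0 = up, 0.012 = bottom stop. The spring needs about 3.2 N to start and 0.8 N more per mm (about 8 N at 6 mm); it springs back when released.
- stylus: Opening tool, about 70 g, loose, standing upright tip down in its block. Square black plastic handle 20 x 20 mm, 75 mm long, from 50 to 125 mm above the tip, faces along its x and y axes; below it a steel shank 5 mm in diameter and 50 mm long. Origin at the tip's end, z up along the tool.
- stylus_tip (a point): The very end of the tool's shank. Same point as stylus.
- holder: Wooden block, fixed, 70 x 70 mm and 60 mm high; the tool's shank stands in a 13 mm square hole, 55 mm deep, in the middle of its top, the handle's shoulder resting on the top. Origin: centre of its underside. It and the bottle swap sides between starts.
- bottle: White bottle, 66 mm across, 130 mm high, loose; leave alone. Origin: centre of its underside.
- diffuser: White round ceramic diffuser, 90 mm across, 94 mm high, loose; leave alone. Origin: centre of its underside.
- screw_tray: Low steel tray, 110 x 150 mm, 30 mm high, with screws, loose; leave alone. Origin: centre of its underside.
Things that resemble listed ones, but are neither listed nor needed, are in the scene too. Several things have the shape of the holder; the one meant has the colours described above.

How it is judged:
By the outcome, as a careful person would: the job done as asked, in the order asked, and still so for the second after the job is handed in, while the arm keeps its last pose, push and grip.
It also fails if it takes over 64 s, if anything falls off the work surface, if the arm or the gripper's body presses on something with over 40 N, if the wrist force passes 120 N, or if a joint passes its speed limit or range.

## Robot

A 6-joint arm with a two-finger parallel gripper is mounted at the origin on the work surface. World frame = base frame: x ahead of the robot, y to its left, z up, the work surface at z = 0. Lengths are in m, angles in degrees, forces in N, time in s.
With the tool pointing down it reaches from about 0.25 to 0.725 m from the base axis. Payload 9.7 kg.
Tool frame: the origin (TCP) lies midway between the tips of the shut fingers; the grasp point (between the pads) lies 19 mm behind it; z points along the fingers, y is the line along which they close (so a half turn about z gives the same grasp; the last joint's range is limited). The gripper opens to 85 mm and grips with 20 to 120 N. Pads are 22 mm wide; open, the fingers measure 114 mm over their backs; the gripper's body (76 mm by 85 mm) begins 54 mm behind the grasp point. The pads swing forward as they close: fully open they stand 13 mm farther back than shut.
Start: joints at [63.598, 4.979, 10.078, 95.1, 0, 90], TCP at [0.245, 0.493, 0.231] pointing down, gripper open.
Joint ranges: [-179.16, 179.16], [-48.56, 103.87], [-65.8, 70.77], [-126.05, 130.52], [-82.76, 87.17], [-180, 180]. Speed limits (degrees/s): [127.2, 127.2, 147.25, 180, 180, 180].

## Interface

Orientations are given as [roll, pitch, yaw] about the fixed x, y, z axes, in that order (R = Rz(yaw) Ry(pitch) Rx(roll)).
In Python, from workcell import * gives the robot as it stands.
- The arm moves only by the tool servo_tool, never from a script. Its argument "moves" is a list of rows, each a list of 4 numbers: the shift along the world's x, y, z in cm, then the turn about the world's z in rad. A call has 1 to 20 rows; each row is the pose to reach, as a shift and turn from the pose commanded when the call began; what a row does not reach only later rows make up. A row lasts 1/12 s, in which the tool goes at most 41.7 mm and 7.16 degrees, less where a joint would pass 70% of its speed; a pose out of reach is approached as far as the arm can. A call with a gripper value outside its range is refused whole. "claw" is the closure, from 0 (fully open) to 1 (shut), set as the call begins (left out, the last holds). The fingers move at their own pace and stop on an object; "force" is the grip in N (left out, the last holds). Time passes only in rows, so rows that repeat a pose let the fingers close. It gives the time, the measured TCP pose, the force, the opening and the grip force at its end, in the units of the state.
- get_obs(): the state, without advancing time (a new reading comes with each control period).
- camera(name): name is "scene" or "top" or "wrist"; returns the picture (420x560x3 uint8, red, green, blue); there is no depth.
- get_calibration(name): a dict with "fx", "fy", "cx", "cy" (pixels), "k1" (the pictures are not rectified: a ray, as slopes to the right and down, at radius r is drawn at 1 + k1 r^2 times it, then the intrinsics apply), "rvec" (rotation vector, rad) and "tvec" (3), from world to camera coordinates, as OpenCV has them; the wrist camera has in their place "tool_from_camera" (4x4, takes a point from camera to tool coordinates, whose origin is the TCP and whose axes are the flange's). Camera axes: x right, y down, z forward; pixel columns grow to the right and rows downward; lengths in m; the calibration is good to about 2 mm. A picture is of the moment at which its call begins: read the wrist's pose just before it. get_calibration takes no time and is no camera call.
- job_done(): hands the job in; it is judged then, once.
The state is a dict: "time": time; "q": joint angles; "qd": joint speeds; "joint_efforts": joint torques, N m; "ee_pos": TCP position; "tcp_rot": TCP orientation; "wrist_force": force on the tool from outside, world axes, zero at the start; "torque": the same for the moment, N m; "opening": finger opening in m; "grasp_force": force on a finger pad.
Only numpy, scipy, OpenCV 4.12 (cv2) and the standard library are available. Lean on these libraries where they do the work, as an engineer would, in place of code of your own. Each camera call takes 0.05 s, during which the arm holds its last target. There are 200 camera calls.

## Working session

There is one attempt and no reset: what is moved stays moved. The work goes in short steps, Python scripts to look and compute and a tool call to move; the robot and the scene stay as the last step left them, time stands still between calls to the robot, and variables do not carry over. Pictures are saved under pics/ and viewed, at most 10 in all, crops included, and the job is handed in when it is done.

Besides the shell and the picture viewer there is one more tool, called after "Request:" as name([rows], argument=value, ...), one row to a line, values as JSON. servo_tool: Moves the arm, as the interface text tells. Its arguments: {"type":"object","properties":{"moves":{"type":"array","items":{"type":"array","items":{"type":"number"}}},"claw":{"type":"number"},"force":{"type":"number"}},"required":["moves"]}

```bash
mkdir -p pics
python3 - <<'E'
from workcell import *
import cv2,numpy as np,json
for n in ["scene","top"]:
    cv2.imwrite(f"pics/{n}0.png",camera(n)[:,:,::-1])
    print(n,get_calibration(n))
print(get_calibration("wrist"))
print(get_obs())
E
```

```text
scene {'fx': 486.38704942674383, 'fy': 486.38704942674383, 'cx': 283.72658197632734, 'cy': 221.7952802449961, 'k1': 0.04221315698632363, 'rvec': array([ 0.82704413,  2.43118313, -1.19981585]), 'tvec': array([ 0.38763642, -0.15227157,  1.66728647])}
top {'fx': 399.91364922668816, 'fy': 399.91364922668816, 'cx': 278.70111642557964, 'cy': 205.92703317676944, 'k1': -0.036594322698126354, 'rvec': array([ 2.13778989, -2.11607767,  0.14289052]), 'tvec': array([0.0633787 , 0.51030535, 1.12477201])}
{'fx': 336.16710502462456, 'fy': 336.16710502462456, 'cx': 278.13160220265013, 'cy': 206.4689732902205, 'k1': -0.037116811898353315, 'tool_from_camera': array([[-8.33477455e-04, -9.56853275e-01, -2.90570328e-01,
         7.44712339e-02],
       [ 9.99999301e-01, -1.04109087e-03,  5.59913812e-04,
        -4.03196634e-04],
       [-8.38265482e-04, -2.90569659e-01,  9.56853474e-01,
        -1.42702331e-01],
       [ 0.00000000e+00,  0.00000000e+00,  0.00000000e+00,
         1.00000000e+00]])}
{'time': 0.1, 'q': array([ 6.35992682e+01,  5.00658390e+00,  1.00384973e+01,  9.50988734e+01,
       -2.95449666e-04,  9.00002894e+01]), 'qd': array([ 0.00214204, -0.09179937,  0.0558732 ,  0.03751452,  0.03035874,
        0.02090221]), 'joint_efforts': array([ 6.44564861e-04, -5.21561265e+01,  4.65654051e+01,  1.60651153e-02,
        1.28725600e-05, -2.29636129e-05]), 'ee_pos': array([0.24446567, 0.4924538 , 0.23066261]), 'tcp_rot': array([-1.79933040e+02,  2.95787641e-04,  1.53598979e+02]), 'wrist_force': array([-0.32781097,  0.53399347, -0.60153319]), 'torque': array([-0.00339106,  0.05230746, -0.0209483 ]), 'grasp_force': 0.0, 'opening': 0.08549835384285014}
```

View pics/top0.png

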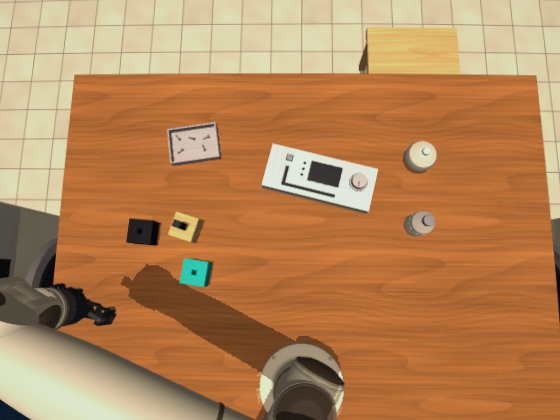

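View pics/scene0.png

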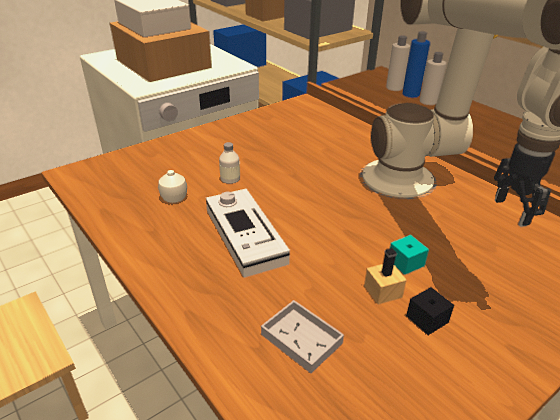

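The top view shows the wooden block with the tool at about (184,227). The panel is centred near (320,178), with the dial at (359,181) and the catch at (290,157). The black and teal blocks are decoys. The scene view agrees.

```bash
cat > h.py <<'E'
from workcell import *
import cv2,numpy as np
from scipy.spatial.transform import Rotation as Ro
def cal(n,obs=None):
    c=get_calibration(n)
    if n=="wrist":
        T=np.eye(4);T[:3,:3]=Ro.from_euler('xyz',obs["tcp_rot"],degrees=True).as_matrix();T[:3,3]=obs["ee_pos"]
        W=T@c["tool_from_camera"]
    else:
        R=cv2.Rodrigues(c["rvec"])[0];W=np.eye(4);W[:3,:3]=R.T;W[:3,3]=-R.T@c["tvec"]
    return c,W
def back(c,W,px,z):
    d=(np.atleast_2d(px)-[c["cx"],c["cy"]])/[c["fx"],c["fy"]]
    s=d.copy()
    for _ in range(8): s=d/(1+c["k1"]*(s**2).sum(1,keepdims=True))
    r=np.c_[s,np.ones(len(s))]@W[:3,:3].T;o=W[:3,3]
    return o+r*((z-o[2])/r[:,2])[:,None]
def proj(c,W,P):
    p=(np.atleast_2d(P)-W[:3,3])@W[:3,:3];s=p[:,:2]/p[:,2:]
    s=s*(1+c["k1"]*(s**2).sum(1,keepdims=True))
    return s*[c["fx"],c["fy"]]+[c["cx"],c["cy"]]
E
python3 - <<'E'
from h import *
c,W=cal("top")
for n,p,z in [("dial",(359,181),.074),("catch",(290,157),.053),("face corners",[(273,146),(378,169),(369,211),(263,186)],.05),("handle?",(181,225),.135),("block",(185,227),.06),("teal",(196,272),.06),("black",(142,232),.06),("bottle",(425,219),.13),("tray",(194,143),.03)]:
    print(n,back(c,W,p,z).round(3).tolist())
E
```

```text
dial [[0.578, -0.161, 0.074]]
catch [[0.654, 0.037, 0.053]]
face corners [[0.688, 0.087, 0.05], [0.62, -0.221, 0.05], [0.496, -0.192, 0.05], [0.567, 0.115, 0.05]]
handle? [[0.441, 0.328, 0.135]]
block [[0.443, 0.336, 0.06]]
teal [[0.316, 0.299, 0.06]]
black [[0.427, 0.46, 0.06]]
bottle [[0.463, -0.325, 0.13]]
tray [[0.703, 0.329, 0.03]]
```

Request:
servo_tool([
  [3,-2.4,0,0],
  [6,-4.8,0,0],
  [9,-7.2,0,0],
  [12,-9.6,0,0],
  [15,-12,0,0],
  [18,-14.4,0,0],
  [19.8,-16,0,0],
  [19.8,-16,0,0],
  [19.8,-16,0,0],
  [19.8,-16,0,0],
])

```text
time: 0.93
ee_pos: [0.4422, 0.3328, 0.231]
tcp_rot: [-180.0, -0.0, 153.6]
wrist_force: [0.1, 1.5, -0.1]
opening: 0.0854
grasp_force: 0.0
```

Run:
```python
from h import *
o=get_obs();im=camera("wrist");np.savez("w1.npz",im=im,pos=o["ee_pos"],rot=o["tcp_rot"])
print(o["ee_pos"],o["tcp_rot"],o["time"])
cv2.imwrite("pics/w1.png",im[:,:,::-1])
```

```text
[0.44222952 0.33278019 0.23098869] [-1.79971687e+02 -3.26219804e-02  1.53582702e+02] 0.9333
```

View pics/w1.png

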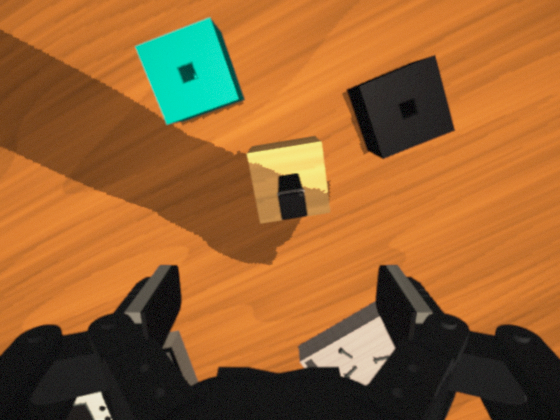

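Run:
```python
from h import *
d=np.load("w1.npz");c,W=cal("wrist",dict(ee_pos=d["pos"],tcp_rot=d["rot"]))
q=back(c,W,[(247,153),(322,141),(329,212),(260,223)],.06);print(q.round(4).tolist(),q.mean(0))
print([np.linalg.norm(q[i]-q[i-1]).round(4) for i in range(4)],[np.degrees(np.arctan2(*(q[i]-q[i-1])[1::-1])).round(1) for i in range(4)])
im=d["im"][130:240,235:345,::-1]
cv2.imwrite("pics/w1c.png",cv2.resize(im,None,fx=5,fy=5,interpolation=cv2.INTER_CUBIC))
for z in (.06,.135):print(proj(c,W,[q.mean(0)*[1,1,0]+[0,0,z]]))
```

```text
[[0.4011, 0.3205, 0.06], [0.4222, 0.3877, 0.06], [0.4879, 0.3654, 0.06], [0.4679, 0.2996, 0.06]] [0.44478498 0.34331571 0.06      ]
[np.float64(0.07), np.float64(0.0703), np.float64(0.0694), np.float64(0.0688)] [np.float64(162.6), np.float64(72.6), np.float64(-18.7), np.float64(-106.9)]
[[289.49422934 183.33528102]]
[[292.80194893 205.99486012]]
```

View pics/w1c.png

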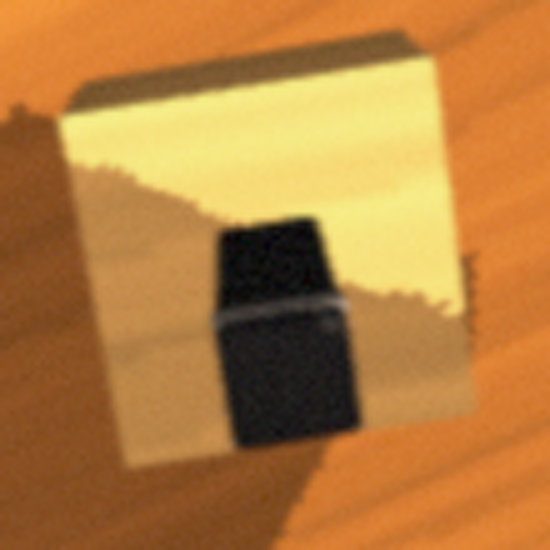

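The block's top fits a 70 mm square centred at (0.4448, 0.3433). The handle stands upright, and its top face is centred within 1 mm of the block's. Its yaw is about 162.4°.

Request:
servo_tool([
  [0.1,0.6,0,0.08],
  [0.17,1.1,-1,0.154],
  [0.17,1.1,-4,0.154],
  [0.17,1.1,-7,0.154],
  [0.17,1.1,-10,0.154],
  [0.17,1.1,-12.5,0.154],
  [0.17,1.1,-14,0.154],
  [0.17,1.1,-15,0.154],
  [0.17,1.1,-15,0.154],
  [0.17,1.1,-15,0.154],
  [0.17,1.1,-15,0.154],
], claw=0)

```text
time: 1.9
ee_pos: [0.4445, 0.3444, 0.0828]
tcp_rot: [179.9, 0.1, 162.5]
wrist_force: [0.0, -0.5, 0.1]
opening: 0.0855
grasp_force: 0.0
```

Request:
servo_tool([
  [0,0,0,0],
  [0,0,0,0],
  [0,0,0,0],
  [0,0,0,0],
  [0,0,0,0],
  [0,0,0,0],
  [0,0,0,0],
  [0,0,0,0],
  [0,0,0,0],
  [0,0,0,0],
  [0,0,0,0],
  [0,0,0,0],
  [0,0,0,0],
  [0,0,0,0],
  [0,0,0,0],
  [0,0,0,0],
], claw=1, force=90)

```text
time: 3.23
ee_pos: [0.4444, 0.3437, 0.0816]
tcp_rot: [180.0, 0.0, 162.4]
wrist_force: [-0.1, -0.7, 5.4]
opening: 0.0188
grasp_force: 87.8
```

Request:
servo_tool([
  [0,0,1,0],
  [0,0,3,0],
  [0,0,5,0],
  [0,0,7,0],
  [0,0,9.5,0],
  [0,0,12,0],
  [0,0,14,0],
  [0.3,-1,15.4,0],
  [1.4,-3,15.4,0],
  [2.8,-6,15.4,0],
  [4.2,-9,15.4,0],
  [5.6,-12,15.4,0],
  [7,-15,15.4,0],
  [8.4,-18,15.4,0],
  [9.8,-21,15.4,0],
  [11.2,-24,15.4,0],
  [12.6,-27,15.4,0],
  [14,-30,15.4,0],
  [15.4,-33,15.4,0],
  [16.5,-35.3,15.4,0],
])

```text
time: 4.9
ee_pos: [0.6097, -0.0117, 0.2351]
tcp_rot: [-180.0, -0.0, 162.4]
wrist_force: [0.8, 0.4, -0.5]
opening: 0.0187
grasp_force: 87.9
```

Request:
servo_tool([
  [0.6,-1.5,0,0],
  [1,-2,0,0],
  [1,-2,0,0],
  [1,-2,0,0],
  [1,-2,0,0],
  [1,-2,0,0],
])

```text
time: 5.4
ee_pos: [0.6189, -0.028, 0.2356]
tcp_rot: [180.0, 0.0, 162.5]
wrist_force: [0.0, -0.4, -1.5]
opening: 0.0188
grasp_force: 87.9
```

Run:
```python
from h import *
o=get_obs();im=camera("wrist");np.savez("w2.npz",im=im,pos=o["ee_pos"],rot=o["tcp_rot"])
print({k:o[k] for k in("ee_pos","tcp_rot","time","wrist_force","opening")})
cv2.imwrite("pics/w2.png",im[:,:,::-1])
```

```text
{'ee_pos': array([ 0.61892673, -0.02804706,  0.23558979]), 'tcp_rot': array([1.79987306e+02, 6.42028135e-03, 1.62511561e+02]), 'time': 5.4, 'wrist_force': array([ 0.0408006 , -0.40518457, -1.52324935]), 'opening': 0.018816048734017474}
```

View pics/w2.png

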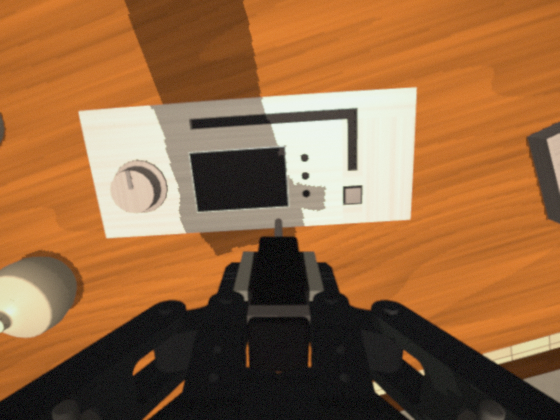

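The wrist view shows the panel with its groove running (190,125) to (352,113) to (352,170). The catch is at (353,195) and the tool tip at about (278,221). Next I fit the panel pose.

```bash
cat > fit.py <<'E'
from h import *
from scipy.optimize import least_squares
d=np.load("w2.npz");c,W=cal("wrist",dict(ee_pos=d["pos"],tcp_rot=d["rot"]))
g=cv2.cvtColor(d["im"],cv2.COLOR_RGB2GRAY)
M=np.array([[-50,-55,50],[-40,-55,50],[-50,105,50],[-40,95,50],[10,95,50],[10,105,50],[-65,-160,50],[-65,160,50],[65,160,50]])/1e3
px=np.float32([(190,120),(190,129),(357,108),(348,119),(348,170),(357,170),(80,111),(416,88),(411,220)])
s=px.copy()
cv2.cornerSubPix(g,s[:,None],(4,4),(-1,-1),(3,30,.01));print((s-px).round(1).tolist())
def P(v,M):
    a=np.cos(v[2]),np.sin(v[2]);return np.c_[v[0]+a[0]*M[:,0]-a[1]*M[:,1],v[1]+a[1]*M[:,0]+a[0]*M[:,1],M[:,2]]
for q in (px,s):
    r=least_squares(lambda v:(proj(c,W,P(v,M))-q).ravel(),[.593,-.053,-.218],loss="soft_l1")
    print(r.x[:2],np.degrees(r.x[2]),(proj(c,W,P(r.x,M))-q).round(1).tolist())
K=np.array([[-45,-50,50],[-45,100,50],[5,100,50],[35,100,53]])/1e3
print(P(r.x,K).round(4).tolist());np.save("K.npy",P(r.x,K))
print("catch px",proj(c,W,P(r.x,K))[3])
T=d["pos"]-[0,0,.0716];print("tip pred px",proj(c,W,T),"tip from px",back(c,W,(278.3,221),T[2]))
def up(a,n):
    cv2.imwrite(n,cv2.resize(a[:,:,::-1],None,fx=6,fy=6,interpolation=cv2.INTER_CUBIC))
up(np.hstack([d["im"][205:265,248:308],d["im"][90:150,175:235]]),"pics/w2c.png")
E
python3 fit.py
```

```text
Traceback (most recent call last):
  File "fit.py", line 8, in <module>
    cv2.cornerSubPix(g,s[:,None],(4,4),(-1,-1),(3,30,.01));print((s-px).round(1).tolist())
    ~~~~~~~~~~~~~~~~^^^^^^^^^^^^^^^^^^^^^^^^^^^^^^^^^^^^^^
cv2.error: OpenCV(4.12.0) :-1: error: (-5:Bad argument) in function 'cornerSubPix'
> Overload resolution failed:
>  - Layout of the output array corners is incompatible with cv::Mat
>  - Expected Ptr<cv::UMat> for argument 'corners'
```

```bash
sed -i 's/^cv2.cornerSubPix(g,s\[:,None\],/s=cv2.cornerSubPix(g,s.reshape(-1,1,2),/; s/(3,30,.01));print/(3,30,.01)).reshape(-1,2);print/' fit.py; python3 fit.py
```

```text
[[-0.699999988079071, -0.8999999761581421], [0.699999988079071, -0.30000001192092896], [-0.30000001192092896, -0.20000000298023224], [-1.399999976158142, -0.5], [-0.5, 0.10000000149011612], [-0.5, -0.5], [-2.0999999046325684, -0.20000000298023224], [0.10000000149011612, -1.100000023841858], [-1.2999999523162842, -0.800000011920929]]
[ 0.59638361 -0.04865603] -13.846809069302921 [[-0.8, -1.0], [0.6, 0.7], [1.0, -0.3], [-0.5, 0.3], [-0.2, 1.1], [0.9, 0.4], [-1.3, 0.1], [0.8, -0.4], [-0.6, -0.6]]
[ 0.59575312 -0.04911839] -13.822483745795939 [[-0.8, -0.5], [-0.8, 0.6], [0.6, -0.7], [0.2, 0.2], [-0.3, 0.5], [0.8, 0.4], [0.0, -0.1], [-0.0, 0.1], [0.2, -0.3]]
[[0.5401, -0.0869, 0.05], [0.5759, 0.0587, 0.05], [0.6245, 0.0468, 0.05], [0.6536, 0.0396, 0.053]]
catch px [352.9394441  195.36309407]
tip pred px [[278.44292708 219.82166872]] tip from px [[ 0.61970035 -0.02839249  0.16398979]]
```

View pics/w2c.png

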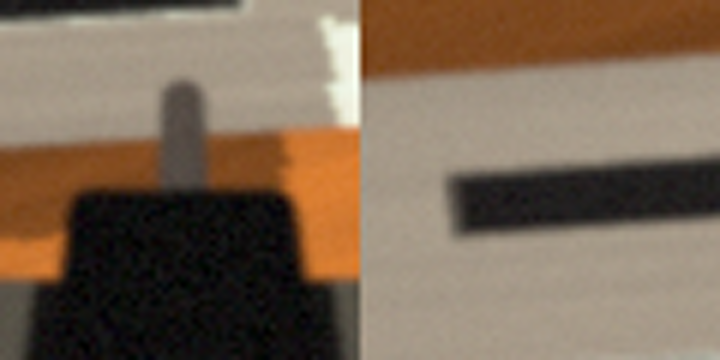

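The panel fits within 0.5 px: centre (0.5958, −0.0491), yaw −13.8°. Seam start is at (0.540, −0.087), the corner at (0.576, 0.059), the end at (0.6245, 0.047) and the catch at (0.654, 0.040). The tip appears at about (278.5, 221.5). I'll hover over the seam start and check again there.

Request:
servo_tool([
  [-2,-1.5,0,0],
  [-4,-3,0,0],
  [-6,-4.5,-1,0],
  [-8,-5.84,-2.5,0],
  [-8,-5.84,-5,0],
  [-8,-5.84,-7.5,0],
  [-8,-5.84,-9.5,0],
  [-8,-5.84,-10.6,0],
  [-8,-5.84,-10.6,0],
  [-8,-5.84,-10.6,0],
  [-8,-5.84,-10.6,0],
  [-8,-5.84,-10.6,0],
  [-8,-5.84,-10.6,0],
])

```text
time: 6.53
ee_pos: [0.5399, -0.0878, 0.1305]
tcp_rot: [180.0, 0.1, 162.4]
wrist_force: [0.1, -0.1, -1.1]
opening: 0.0189
grasp_force: 88.0
```

Run:
```python
from h import *
o=get_obs();im=camera("wrist");np.savez("w3.npz",im=im,pos=o["ee_pos"],rot=o["tcp_rot"])
c,W=cal("wrist",o);K=np.load("K.npy")
print({k:o[k] for k in("ee_pos","tcp_rot","time","wrist_force","opening")})
print("seam start px",proj(c,W,K[:1]),"corner",proj(c,W,K[1:2]),"tip px",proj(c,W,o["ee_pos"]-[-.0011,.0005,.0716]))
cv2.imwrite("pics/w3.png",cv2.resize(im[140:260,200:360,::-1],None,fx=5,fy=5,interpolation=cv2.INTER_CUBIC))
```

```text
{'ee_pos': array([ 0.53991526, -0.08779348,  0.13052126]), 'tcp_rot': array([1.79986298e+02, 1.05029282e-01, 1.62429715e+02]), 'time': 6.5333, 'wrist_force': array([ 0.08274497, -0.08890708, -1.0903713 ]), 'opening': 0.018944221468646265}
seam start px [[279.69142983 215.33507039]] corner [[492.75673623 201.70867395]] tip px [[278.22910161 221.32662797]]
```

View pics/w3.png

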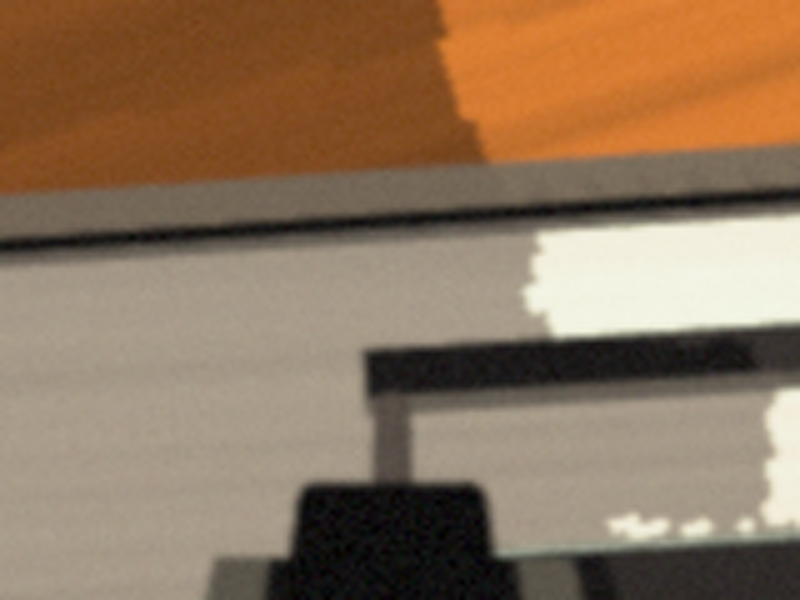

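Readings differ from the commanded pose by about 1 mm, so noise is likely. I'll redo both fits with the commanded poses. In w3 the near rim of the groove runs (273.4,210.4) to (360,205), and the shank is centred on column 278.5.

```bash
cat > fit2.py <<'E'
from h import *
from scipy.optimize import least_squares
obs=lambda p:dict(ee_pos=np.array(p),tcp_rot=np.array([180,0,162.42]))
p2,p3=[.6197,-.029,.235],[.5397,-.0874,.129]
d3=np.load("w3.npz");c,W3=cal("wrist",obs(p3));_,W2=cal("wrist",obs(p2))
# pose noise
S=[]
for _ in range(6): S.append(np.r_[get_obs()["ee_pos"],get_obs()["tcp_rot"]]);camera("top")
S=np.array(S);print(S.mean(0).round(4),S.std(0).round(4))
# near rim, and groove end, from gradients in w3
g=cv2.cvtColor(d3["im"],cv2.COLOR_RGB2GRAY).astype(float)
for col in (285,300,320,340,360,400,440,480):
    y0=int(210.4-(col-273.4)*.0624); print(col,y0-5,g[y0-5:y0+16,col].astype(int).tolist())
print("row 214",g[214,262:290].astype(int).tolist(),"row 224 x268..290",g[224,268:290].astype(int).tolist())
print("col 278 rows 205..240",g[205:240,278].astype(int).tolist())
E
python3 fit2.py
```

```text
[ 5.395000e-01 -8.780000e-02  1.298000e-01  1.799939e+02  3.890000e-02
  1.624231e+02] [0.0002 0.     0.0003 0.0046 0.0267 0.0032]
285 204 [159, 158, 156, 156, 142, 84, 30, 24, 29, 27, 24, 26, 25, 32, 54, 89, 93, 104, 124, 151, 158]
300 203 [158, 158, 158, 157, 140, 82, 32, 25, 30, 21, 22, 25, 25, 30, 53, 82, 96, 98, 125, 152, 158]
320 202 [241, 241, 241, 235, 203, 108, 34, 25, 26, 27, 28, 24, 27, 31, 58, 91, 95, 103, 131, 149, 155]
340 201 [241, 241, 240, 230, 171, 94, 51, 45, 34, 29, 29, 20, 26, 37, 66, 89, 96, 108, 140, 154, 155]
360 199 [242, 241, 241, 241, 227, 152, 74, 50, 54, 51, 55, 52, 50, 55, 62, 81, 95, 104, 156, 227, 238]
400 197 [239, 238, 238, 233, 193, 103, 55, 47, 48, 48, 50, 48, 50, 56, 76, 94, 107, 132, 198, 234, 238]
440 195 [238, 237, 238, 224, 139, 61, 48, 45, 46, 42, 42, 46, 44, 63, 94, 105, 114, 172, 228, 238, 237]
480 192 [236, 235, 235, 226, 172, 95, 46, 41, 43, 38, 39, 44, 41, 43, 53, 74, 95, 137, 202, 227, 230]
row 214 [157, 158, 156, 156, 155, 154, 154, 157, 152, 149, 123, 69, 28, 23, 27, 27, 24, 23, 23, 24, 27, 25, 31, 24, 18, 29, 21, 26] row 224 x268..290 [155, 158, 158, 159, 156, 150, 130, 95, 79, 79, 82, 80, 83, 97, 131, 153, 159, 158, 157, 156, 155, 156]
col 278 rows 205..240 [159, 158, 153, 144, 103, 52, 28, 24, 25, 24, 30, 28, 34, 58, 75, 80, 83, 82, 83, 82, 78, 80, 77, 77, 79, 81, 81, 83, 79, 77, 77, 52, 25, 18, 8]
```

```bash
cat > fit3.py <<'E'
from h import *
from scipy.optimize import least_squares
from fit import P,M
o=dict(ee_pos=np.array([.5395,-.0878,.1298]),tcp_rot=np.array([180,0.03,162.42]))
c,W=cal("wrist",o)
near=back(c,W,[(285,208.8),(300,207.8),(320,206.6),(340,205.4),(400,201.8),(440,199.1),(480,196.6)],.05)
far=back(c,W,[(285,222.0),(300,221.1),(320,220),(360,217.1),(400,214.7),(440,212.1),(480,209.5)],.05)
a=[np.polyfit(q[:,1],q[:,0],1) for q in(near,far)];print(a,[np.degrees(np.arctan(x[0])) for x in a])
th=-np.arctan((a[0][0]+a[1][0])/2);ex=np.array([np.cos(th),np.sin(th)]);ey=np.array([-np.sin(th),np.cos(th)])
print("width",(far[:,:2]@ex).mean()-(near[:,:2]@ex).mean())
xc=((far[:,:2]@ex).mean()+(near[:,:2]@ex).mean())/2
e=back(c,W,[(272.6,214)],.05)[0,:2]@ey
s=ex*xc+ey*(e+.005)
tipE=back(c,W,[(278.2,218.1)],o["ee_pos"][2]-.0711)[0]
tip=tipE[:2]-.0025*np.array([np.cos(np.radians(162.4)),np.sin(np.radians(162.4))])
print("yaw",np.degrees(th),"start",s,"tip",tip,"tip-TCP",tip-o["ee_pos"][:2],"start-tip cm",(s-tip)*100)
for n,v in (("corner",(0,.15)),("end",(.05,.15)),("catch",(.08,.15))): print(n,"from start cm",(ex*v[0]+ey*v[1])*100)
E
python3 fit3.py
```

```text
[[-0.699999988079071, -0.8999999761581421], [0.699999988079071, -0.30000001192092896], [-0.30000001192092896, -0.20000000298023224], [-1.399999976158142, -0.5], [-0.5, 0.10000000149011612], [-0.5, -0.5], [-2.0999999046325684, -0.20000000298023224], [0.10000000149011612, -1.100000023841858], [-1.2999999523162842, -0.800000011920929]]
[ 0.5963834 -0.0486567] -13.846787459775415 [[-0.8, -1.0], [0.6, 0.7], [1.0, -0.3], [-0.5, 0.3], [-0.2, 1.1], [0.9, 0.4], [-1.3, 0.1], [0.8, -0.4], [-0.6, -0.6]]
[ 0.59575291 -0.04911906] -13.822461026765657 [[-0.8, -0.5], [-0.8, 0.6], [0.6, -0.7], [0.2, 0.2], [-0.3, 0.5], [0.8, 0.4], [0.0, -0.1], [-0.0, 0.1], [0.2, -0.3]]
[[0.5401, -0.0869, 0.05], [0.5759, 0.0587, 0.05], [0.6245, 0.0468, 0.05], [0.6536, 0.0396, 0.053]]
catch px [352.9394706  195.36315306]
tip pred px [[278.4437834 219.8215227]] tip from px [[ 0.61970027 -0.02839307  0.16398979]]
[array([0.24788824, 0.55621992]), array([0.24568547, 0.56605425])] [np.float64(13.922309366153437), np.float64(13.803345371646937)]
width 0.009605778616972982
yaw -13.86284260838518 start [ 0.5397178  -0.08679323] tip [ 0.54052388 -0.08831389] tip-TCP [ 0.00102388 -0.00051389] start-tip cm [-0.08060848  0.15206542]
corner from start cm [ 3.59397696 14.56308105]
end from start cm [ 8.44833731 13.36508873]
catch from start cm [11.36095352 12.64629333]
```

The close-up fit agrees with the first: seam start (0.5397, −0.0868), yaw −13.86°. The tip needs to move (−0.08, +0.15) cm. I centre it over the groove, then go down into it.

Request:
servo_tool([
  [-0.09,0.12,0,0],
  [-0.09,0.12,0,0],
  [-0.09,0.12,-0.2,0],
  [-0.09,0.12,-0.4,0],
  [-0.09,0.12,-0.6,0],
  [-0.09,0.12,-0.8,0],
  [-0.09,0.12,-1.0,0],
  [-0.09,0.12,-1.2,0],
  [-0.09,0.12,-1.4,0],
  [-0.09,0.12,-1.42,0],
  [-0.09,0.12,-1.42,0],
  [-0.09,0.12,-1.42,0],
  [-0.09,0.12,-1.42,0],
])

```text
time: 7.97
ee_pos: [0.5384, -0.0866, 0.1152]
tcp_rot: [180.0, 0.0, 162.4]
wrist_force: [0.3, 0.0, -1.0]
opening: 0.0185
grasp_force: 88.0
```

Run:
```python
from h import *
S=[]
for _ in range(5): o=get_obs();S.append(np.r_[o["ee_pos"],o["wrist_force"]]);im=camera("wrist")
print(np.mean(S,0).round(4),o["time"])
cv2.imwrite("pics/w4.png",cv2.resize(im[140:260,200:360,::-1],None,fx=5,fy=5,interpolation=cv2.INTER_CUBIC))
```

```text
[ 0.5384 -0.0866  0.1152  0.497   0.4038 -0.6406] 8.1667
```

View pics/w4.png

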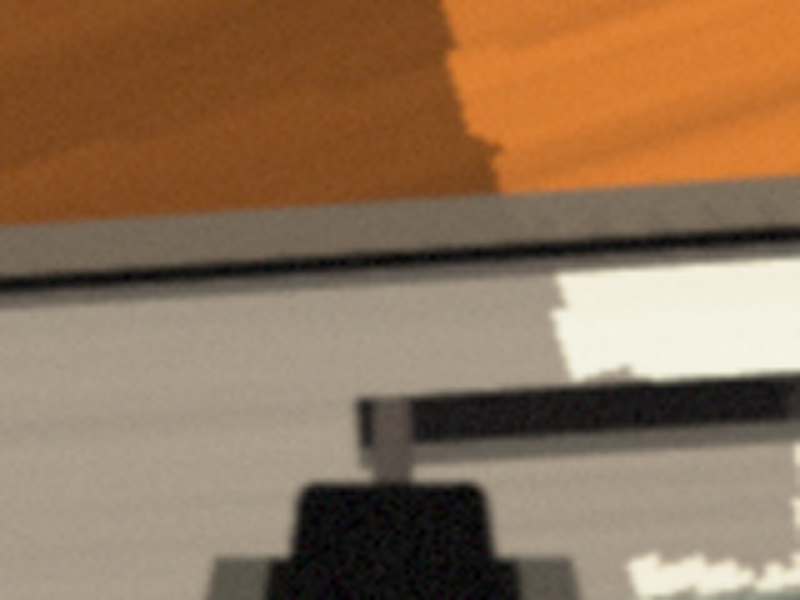

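The tip is down in the groove, just inside its dial end, with no contact force. Now the long leg at 3 cm/s.

Request:
servo_tool([
  [0.06,0.243,0,0],
  [0.121,0.486,0,0],
  [0.181,0.73,0,0],
  [0.241,0.973,0,0],
  [0.302,1.216,0,0],
  [0.362,1.459,0,0],
  [0.422,1.702,0,0],
  [0.483,1.946,0,0],
  [0.543,2.189,0,0],
  [0.604,2.432,0,0],
  [0.664,2.675,0,0],
  [0.724,2.918,0,0],
  [0.785,3.162,0,0],
  [0.845,3.405,0,0],
  [0.905,3.648,0,0],
  [0.966,3.891,0,0],
  [1.026,4.134,0,0],
  [1.086,4.378,0,0],
  [1.147,4.621,0,0],
  [1.207,4.864,0,0],
])

```text
time: 9.88
ee_pos: [0.5505, -0.0377, 0.1151]
tcp_rot: [180.0, -0.0, 162.4]
wrist_force: [-0.4, 0.0, -0.6]
opening: 0.0189
grasp_force: 88.0
```

Request:
servo_tool([
  [0.06,0.243,0,0],
  [0.121,0.486,0,0],
  [0.181,0.73,0,0],
  [0.241,0.973,0,0],
  [0.302,1.216,0,0],
  [0.362,1.459,0,0],
  [0.422,1.702,0,0],
  [0.483,1.946,0,0],
  [0.543,2.189,0,0],
  [0.604,2.432,0,0],
  [0.664,2.675,0,0],
  [0.724,2.918,0,0],
  [0.785,3.162,0,0],
  [0.845,3.405,0,0],
  [0.905,3.648,0,0],
  [0.966,3.891,0,0],
  [1.026,4.134,0,0],
  [1.086,4.378,0,0],
  [1.147,4.621,0,0],
  [1.207,4.864,0,0],
])

```text
time: 11.55
ee_pos: [0.5625, 0.011, 0.1151]
tcp_rot: [-180.0, -0.0, 162.4]
wrist_force: [0.2, 0.9, -2.0]
opening: 0.0189
grasp_force: 88.0
```

Request:
servo_tool([
  [0.06,0.243,0,0],
  [0.121,0.486,0,0],
  [0.181,0.73,0,0],
  [0.241,0.973,0,0],
  [0.302,1.216,0,0],
  [0.362,1.459,0,0],
  [0.422,1.702,0,0],
  [0.483,1.946,0,0],
  [0.543,2.189,0,0],
  [0.604,2.432,0,0],
  [0.664,2.675,0,0],
  [0.724,2.918,0,0],
  [0.785,3.162,0,0],
  [0.845,3.405,0,0],
  [0.905,3.648,0,0],
  [0.966,3.891,0,0],
  [1.026,4.134,0,0],
  [1.086,4.378,0,0],
  [1.147,4.621,0,0],
  [1.207,4.864,0,0],
])

```text
time: 13.22
ee_pos: [0.5746, 0.0596, 0.1151]
tcp_rot: [180.0, -0.0, 162.4]
wrist_force: [-0.2, 0.8, -1.0]
opening: 0.019
grasp_force: 88.0
```

Run:
```python
from h import *
o=get_obs();im=camera("wrist");o2=get_obs();print(o["ee_pos"],o2["ee_pos"],o2["time"],o2["wrist_force"])
cv2.imwrite("pics/w5.png",cv2.resize(im[140:260,200:360,::-1],None,fx=5,fy=5,interpolation=cv2.INTER_CUBIC))
```

```text
[0.574641   0.05960227 0.115067  ] [0.57468487 0.0599072  0.11505896] 13.2667 [-0.50685434  1.2765007  -0.86053897]
```

View pics/w5.png

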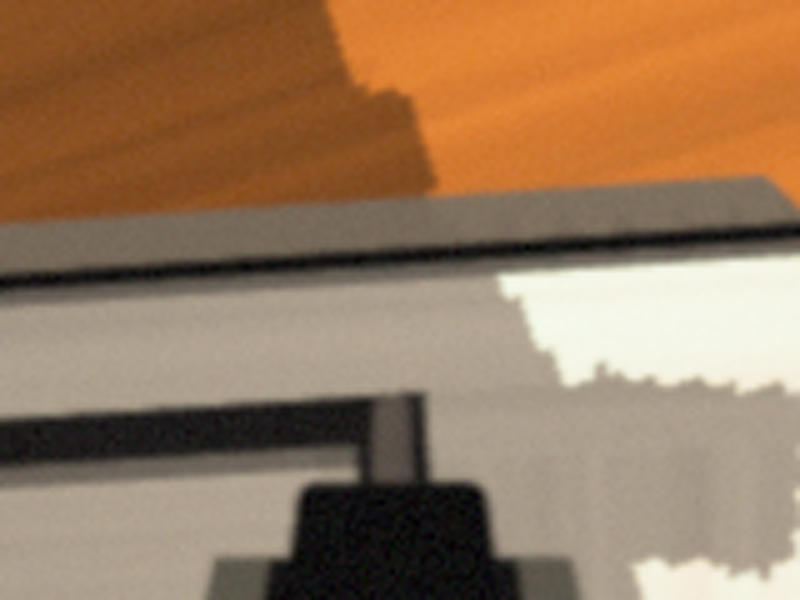

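The tip is at the corner, centred between the groove's sides. Now the short leg.

Request:
servo_tool([
  [0.2425,-0.0625,0,0],
  [0.485,-0.125,0,0],
  [0.7275,-0.1875,0,0],
  [0.97,-0.25,0,0],
  [1.2125,-0.3125,0,0],
  [1.455,-0.375,0,0],
  [1.6975,-0.4375,0,0],
  [1.94,-0.5,0,0],
  [2.1825,-0.5625,0,0],
  [2.425,-0.625,0,0],
  [2.6675,-0.6875,0,0],
  [2.91,-0.75,0,0],
  [3.1525,-0.8125,0,0],
  [3.395,-0.875,0,0],
  [3.6375,-0.9375,0,0],
  [3.88,-1.0,0,0],
  [4.1225,-1.0625,0,0],
  [4.365,-1.125,0,0],
  [4.6075,-1.1875,0,0],
  [4.85,-1.25,0,0],
])

```text
time: 14.93
ee_pos: [0.6233, 0.0468, 0.1151]
tcp_rot: [180.0, -0.0, 162.4]
wrist_force: [-0.7, 0.2, -1.3]
opening: 0.0191
grasp_force: 88.0
```

Request:
servo_tool([
  [0,0,0,0],
  [0,0,0,0],
  [0,0,0,0],
])

```text
time: 15.18
ee_pos: [0.623, 0.0468, 0.115]
tcp_rot: [-180.0, -0.0, 162.4]
wrist_force: [-0.9, -0.0, -1.1]
opening: 0.0192
grasp_force: 88.0
```

Request:
servo_tool([
  [0,0,0.4,0],
  [0,0,1,0],
  [0,0,1.6,0],
  [0,0,2,0],
  [0,0,2,0],
  [0.8,-0.18,2,0],
  [1.6,-0.36,2,0],
  [2.4,-0.54,2,0],
  [2.93,-0.66,2,0],
  [2.93,-0.66,2,0],
  [2.93,-0.66,2,0],
  [2.93,-0.66,1.7,0],
  [2.93,-0.66,1.4,0],
  [2.93,-0.66,1.2,0],
  [2.93,-0.66,1.2,0],
  [2.93,-0.66,1.2,0],
  [2.93,-0.66,1.2,0],
])

```text
time: 16.6
ee_pos: [0.6523, 0.0403, 0.1272]
tcp_rot: [180.0, 0.0, 162.4]
wrist_force: [-0.1, 0.6, -1.2]
opening: 0.0195
grasp_force: 88.0
```

Run:
```python
from h import *
F=[]
for i in range(8): o=get_obs();F.append(np.r_[o["ee_pos"],o["wrist_force"]]);im=camera("wrist")
print(np.mean(F,0).round(4),np.std(F,0).round(4),o["time"])
cv2.imwrite("pics/w6.png",cv2.resize(im[140:260,200:360,::-1],None,fx=5,fy=5,interpolation=cv2.INTER_CUBIC))
```

```text
[ 0.6524  0.0403  0.1273 -0.1532 -0.1003 -0.912 ] [0.     0.     0.     0.5373 0.437  0.5145] 16.95
```

View pics/w6.png

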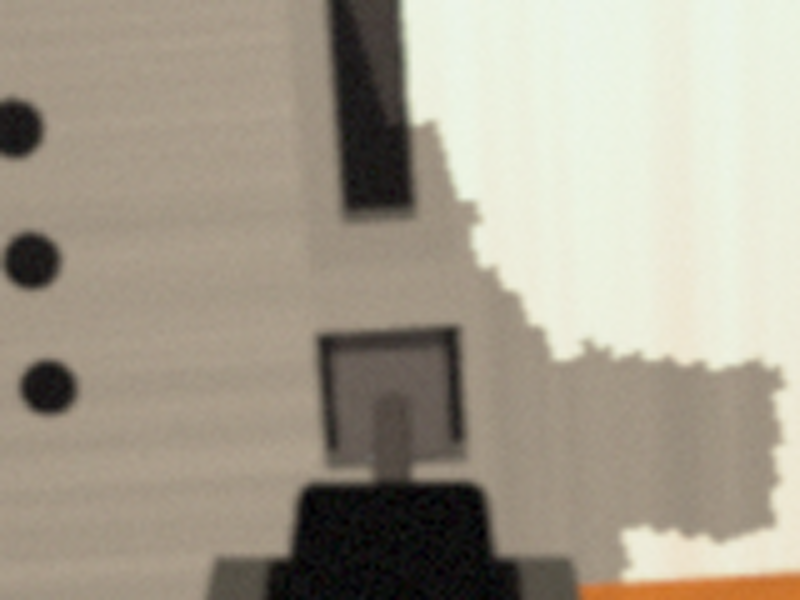

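The tip is centred over the catch pad. I press partway first and check the force.

Request:
servo_tool([
  [0,0,-0.1,0],
  [0,0,-0.2,0],
  [0,0,-0.25,0],
  [0,0,-0.3,0],
  [0,0,-0.35,0],
  [0,0,-0.4,0],
  [0,0,-0.45,0],
  [0,0,-0.5,0],
  [0,0,-0.55,0],
  [0,0,-0.6,0],
  [0,0,-0.65,0],
  [0,0,-0.7,0],
  [0,0,-0.7,0],
  [0,0,-0.7,0],
  [0,0,-0.7,0],
])

```text
time: 18.25
ee_pos: [0.6525, 0.0403, 0.1203]
tcp_rot: [180.0, 0.0, 162.4]
wrist_force: [-0.3, -1.2, 4.4]
opening: 0.019
grasp_force: 88.3
```

```bash
cat > f.py <<'E'
from h import *
F=[]
for i in range(12): o=get_obs();F.append(np.r_[o["ee_pos"],o["wrist_force"],o["opening"],o["grasp_force"]]);camera("top")
print(np.mean(F,0).round(4),np.std(F,0).round(4),o["time"])
E
python3 f.py
```

```text
[ 6.52500e-01  4.02000e-02  1.20300e-01 -8.97500e-01 -5.14300e-01
  5.08850e+00  1.90000e-02  8.82846e+01] [0.000e+00 0.000e+00 0.000e+00 5.845e-01 4.828e-01 6.473e-01 2.000e-04
 6.000e-04] 18.8
```

The force is about 6.0 N, so the catch is down about 3.5 to 3.8 mm. Another 2.3 mm is needed.

Request:
servo_tool([
  [0,0,-0.05,0],
  [0,0,-0.1,0],
  [0,0,-0.15,0],
  [0,0,-0.2,0],
  [0,0,-0.23,0],
  [0,0,-0.23,0],
  [0,0,-0.23,0],
  [0,0,-0.23,0],
  [0,0,-0.23,0],
])

```text
time: 19.6
ee_pos: [0.6525, 0.0402, 0.1183]
tcp_rot: [180.0, 0.0, 162.4]
wrist_force: [-1.6, -0.5, 6.9]
opening: 0.0188
grasp_force: 88.5
```

```bash
python3 f.py
```

```text
[ 6.52500e-01  4.02000e-02  1.18300e-01 -1.54300e+00 -1.16200e-01
  6.78210e+00  1.90000e-02  8.85323e+01] [0.000e+00 0.000e+00 0.000e+00 5.159e-01 3.839e-01 3.469e-01 2.000e-04
 3.000e-04] 20.15
```

Request:
servo_tool([
  [0,0,-0.03,0],
  [0,0,-0.03,0],
  [0,0,-0.03,0],
  [0,0,-0.03,0],
  [0,0,-0.03,0],
  [0,0,-0.03,0],
])

```text
time: 20.7
ee_pos: [0.6525, 0.0402, 0.1181]
tcp_rot: [180.0, 0.0, 162.4]
wrist_force: [-1.4, 0.6, 7.0]
opening: 0.019
grasp_force: 88.6
```

```bash
python3 f.py; python3 -c "
from workcell import *
print(job_done())"
```

```text
[ 6.52500e-01  4.02000e-02  1.18100e-01 -1.61250e+00 -1.00700e-01
  7.12640e+00  1.90000e-02  8.85689e+01] [0.000e+00 0.000e+00 0.000e+00 4.587e-01 4.662e-01 5.044e-01 2.000e-04
 6.000e-04] 21.25
the job is handed in; nothing more can be done
None
```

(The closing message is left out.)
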